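# Show which slide goes back, and where

### The arm

A 6-joint arm with a two-finger parallel gripper is mounted at the origin on the work surface. World frame = base frame: x ahead of the robot, y to its left, z up, the work surface at z = 0. Lengths are in mm, angles in rad, forces in N, time in s.
With the tool pointing down it reaches from about 275 to 1000 mm from the base axis. Payload 8.4 kg.
Tool frame: the origin (TCP) lies midway between the tips of the shut fingers; the grasp point (between the pads) lies 19 mm behind it; z points along the fingers, y is the line along which they close (so a half turn about z gives the same grasp; the last joint's range is limited). The gripper opens to 85 mm and grips with 20 to 120 N. Pads are 22 mm wide; open, the fingers measure 114 mm over their backs; the gripper's body (76 mm by 85 mm) begins 54 mm behind the grasp point. The pads swing forward as they close: fully open they stand 13 mm farther back than shut.
Start: joints at [1.21, 0.353, 1.633, -0, 1.155, -0.002], TCP at [219.468, 585.202, 231.281] pointing down, gripper open.
Joint ranges: [-2.63, 2.63], [-0.92, 2.1], [0.06, 2.66], [-1.3, 4.44], [0, 2.69], [-3.02, 3.02]. Speed limits (rad/s): [2.22, 2.22, 2.79, 3.14, 3.14, 3.14].

### API

Orientations are given as [roll, pitch, yaw] about the fixed x, y, z axes, in that order (R = Rz(yaw) Ry(pitch) Rx(roll)).
In Python, from rig import r, imaging gives the robot as it stands. The module is installed in compiled form; this text tells all that it offers.
- The arm moves only by the tool arm_command, never from a script. Its argument "deltas" is a list of rows, each an object of numbers: "hand": the finger opening in mm, from 0 to 85.4; "tx", "ty", "tz": the shift along the tool's x, y, z in mm; "wx", "wy", "wz": the turn, a rotation vector about the tool's x, y, z in rad. A call has 1 to 8 rows; each row shifts and turns the commanded pose from where the row before left it, along the tool's axes as they then stand; what a row does not reach is not made up. A row lasts 1/8 s, in which the tool goes at most 62.5 mm and 10.7 degrees, less where a joint would pass 70% of its speed; a pose out of reach is approached as far as the arm can. A call with a gripper value outside its range is refused whole. The fingers move at their own pace and stop on an object; "squeeze" is the grip in N (left out, the last holds). Time passes only in rows, so rows that do not move let the fingers close. It gives the time, the measured TCP pose, the force, the opening and the grip force at its end, in the units of the state.
- r.sense(): the state, without advancing time (a new reading comes with each control period).
- imaging.grab_frame(name): name is "side" or "top" or "wrist"; returns a dict with "image" (384x512x3 uint8, red, green, blue), "mtx" (3x3 intrinsics, pixels), "world_to_cam" (4x4, takes a point from world to camera coordinates). Camera axes: x right, y up, looking along -z (the intrinsics and any distortion apply to the point x, -y, -z); pixel columns grow to the right and rows downward; lengths in mm; the calibration is good to about 2 mm. The wrist camera is an equidistant fisheye: a pixel r from the principal point sees the ray r / f radians off the axis. A picture is of the moment at which its call begins. There is no depth.
- r.sign_off(): hands the job in; it is judged then, once.
The state is a dict: "clock": time; "qpos": joint angles; "qvel": joint speeds; "joint_efforts": joint torques, N m; "eef_pos": TCP position; "tcp_rot": TCP orientation; "contact_force": force on the tool from outside, world axes, zero at the start; "wrist_torque": the same for the moment, N m; "opening": opening from 0.0 (shut) to 1.0 (fully open); "grasp_force": force on a finger pad.
Only numpy, scipy, OpenCV 4.12 (cv2) and the standard library are available. Lean on these libraries where they do the work, as an engineer would, in place of code of your own. Each camera call takes 0.05 s, during which the arm holds its last target. There are 200 camera calls.

### The job

Show the trainee which slide to put away and where it belongs: press the black button on the slide viewer fully down and let it go to switch on its light, point at the red-ended slide lying on the viewer, then point at the one empty place in the slide tray. To point, bring the fingertips straight down to about a finger's breadth (1 to 2 cm) above the middle of the thing, hold still there for two seconds without touching it, and rise again. Point at no other slide, touch nothing but the button, and finish with the hand raised about 20 cm above the bench or higher.

Things in the scene. Friction and masses are not known exactly. Their poses are not given: they have to be found in the camera images.
- viewer: slide viewer, fixed: a slim aluminium LED light box, 190 (x) x 260 (y) x 28 mm high, with a white opal plate 130 x 210 mm in its top, centred 20 mm to +x of the origin. Origin: centre of its underside on the bench, z up; the bare front frame with the push button is the strip at its -x side.
- button_top (a point): centre of the top of the viewer's round black push button (20 mm across, upright, on the front frame 72 mm to -x and 70 mm to +y of the viewer's origin). Unpressed it stands 8 mm above the frame and its top is 35 mm above the bench; the point moves with the button.
- lamp_button (a joint): the button's travel, m: 0 = out, 0.005 = fully down (3 mm clear of the frame remains). A spring pushes it back out when let go: about 1.5 N to start, 4.5 N at the bottom.
- slide_red: the only slide with a RED end: glass slide 76 x 26 x 1.5 mm lying flat on the viewer's plate (its underside 28 mm above the bench), loose, 10 g. Origin: centre of its underside; x along its length, the painted end (20 mm long) at +x; z up. Pointing is judged by the spot midway between the two fingertips.
- slide_blue: blue-ended slide, same make, lying on the viewer's plate
- slide_yellow: yellow-ended slide, same make, lying on the viewer's plate
- tray: slide tray, fixed: dark blue, 174 (x) x 142 (y) mm, floor 4 mm thick, walls 8 mm high above the bench. Eight places of 78 x 28 mm in two columns (centres at x = -42 and +42 mm) of four (y = -51, -17, 17, 51 mm), each for one slide lying flat along the tray's x. Origin: centre of its underside.
- empty_place: the one place of the tray with no slide in it, 78 x 28 mm, bare dark blue floor with a round dark finger well in its middle. Origin: centre of the place on the tray's floor, 4 mm above the bench; x along its length, z up. Walls between places are 6 mm wide and stand 4 mm above this floor.
- filed_1: white-ended slide, same make (76 x 26 x 1.5 mm, origin at the centre of its underside, x along its length), lying loose in one of the tray's places
- filed_2: blue-ended slide, same make (76 x 26 x 1.5 mm, origin at the centre of its underside, x along its length), lying loose in one of the tray's places
- filed_3: green-ended slide, same make (76 x 26 x 1.5 mm, origin at the centre of its underside, x along its length), lying loose in one of the tray's places
- filed_4: white-ended slide, same make (76 x 26 x 1.5 mm, origin at the centre of its underside, x along its length), lying loose in one of the tray's places
- filed_5: yellow-ended slide, same make (76 x 26 x 1.5 mm, origin at the centre of its underside, x along its length), lying loose in one of the tray's places
- filed_6: white-ended slide, same make (76 x 26 x 1.5 mm, origin at the centre of its underside, x along its length), lying loose in one of the tray's places
- filed_7: green-ended slide, same make (76 x 26 x 1.5 mm, origin at the centre of its underside, x along its length), lying loose in one of the tray's places
- loupe: stand magnifier, clear foot and black top, 35 mm across, 38 mm high, standing loose on the viewer's plate. Origin: centre of its underside.
- oil_bottle: amber dropper bottle of immersion oil, 28 mm across, 70 mm high, standing loose on the bench beyond the viewer. Origin: centre of its underside.
- coverslip_box: white cover-glass box with a blue lid, 30 x 62 x 28 mm, loose on the bench beyond the tray. Origin: centre of its underside.
- marker: black marker with a blue cap, 130 mm long, 13 mm thick, lying loose on the bench along the tray's +y side. Origin: its middle, on the bench.
There are look-alikes about, which are no part of the job. There is more than one size of the loupe; the one meant has the size given above.

How it is judged:
By the outcome, as a careful person would: the job done as asked, in the order asked, and still so for the second after the job is handed in, with the robot touching nothing.
It also fails if it takes over 56 s, if anything falls off the work surface, if the arm or the gripper's body presses on something with over 40 N, if the wrist force passes 120 N, or if a joint passes its speed limit or range.

## Working session

There is one attempt and no reset: what is moved stays moved. The work goes in short steps, Python scripts to look and compute and a tool call to move; the robot and the scene stay as the last step left them, time stands still between calls to the robot, and variables do not carry over. Pictures are saved under pics/ and viewed, at most 10 in all, crops included, and the job is handed in when it is done.

Besides the shell and the picture viewer there is one more tool, called after "Call:" as name([rows], argument=value, ...), one row to a line, values as JSON. arm_command: Moves the arm, as the interface text tells. Its arguments: {"type":"object","properties":{"deltas":{"type":"array"},"squeeze":{"type":"number"}},"required":["deltas"]}

```bash
mkdir -p pics; cat > h.py <<'E'
import numpy as np, cv2
from rig import r, imaging
def grab(n,save=None):
    f=imaging.grab_frame(n)
    if save: cv2.imwrite('pics/'+save,f['image'][:,:,::-1])
    return f
def ray(f,u,v,fish=False):
    K=f['mtx']; T=f['world_to_cam']; x=(u-K[0,2])/K[0,0]; y=(v-K[1,2])/K[1,1]
    if fish:
        t=np.hypot(x,y); s=np.sin(t)/t if t>1e-9 else 1; d=np.array([x*s,-y*s,-np.cos(t)])
    else: d=np.array([x,-y,-1.])
    R=T[:3,:3]; return -R.T@T[:3,3], R.T@d
def on(f,u,v,z,fish=False):
    c,d=ray(f,u,v,fish); return c+d*(z-c[2])/d[2]
E
python3 - <<'E'
from h import *
s=r.sense(); print(s)
a=grab('top','top1.png'); b=grab('side','side1.png'); w=grab('wrist','wrist1.png')
for f in (a,b,w): print(f['mtx'].round(1).tolist(), ray(f,256,192)[0].round())
big=cv2.resize(a['image'][:,:,::-1],(768,576),interpolation=cv2.INTER_CUBIC); cv2.imwrite('pics/top1b.png',big)
E
```

```text
{'clock': 0.0, 'qpos': array([ 1.20957254e+00,  3.53653316e-01,  1.63412451e+00, -2.73728519e-05,
        1.15521005e+00, -2.41433721e-03]), 'qvel': array([ 0.00137884, -0.00042085, -0.00115041,  0.00086204,  0.00113545,
        0.00114838]), 'joint_efforts': array([-8.33275881e-04, -6.05247545e+01, -3.42065299e+01, -1.24833496e-04,
        9.49390931e-03,  7.51240009e-06]), 'eef_pos': array([219.32366534, 584.74742751, 230.56257679]), 'tcp_rot': array([-3.14019738e+00,  2.16588222e-05,  2.78279428e+00]), 'contact_force': array([-0.62956695, -0.50102394, -0.17751059]), 'wrist_torque': array([ 0.02593548, -0.03763874, -0.00167999]), 'grasp_force': 0.0, 'opening': 1.0024182092099267}
[[386.7, 0.0, 258.0], [0.0, 386.7, 191.7], [0.0, 0.0, 1.0]] [406.   2. 908.]
[[371.3, 0.0, 253.3], [0.0, 371.3, 200.1], [0.0, 0.0, 1.0]] [ -64. -567.  651.]
[[297.3, 0.0, 253.5], [0.0, 297.3, 189.0], [0.0, 0.0, 1.0]] [148. 612. 373.]
```

View pics/top1b.png

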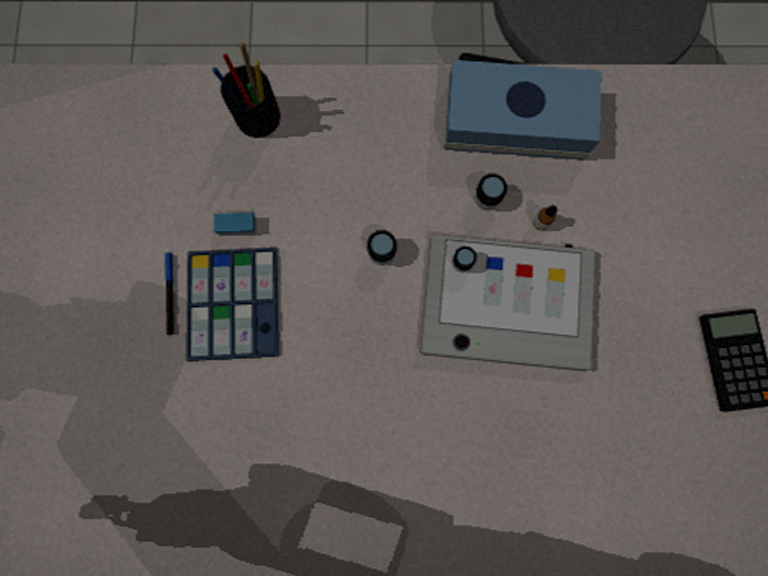

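View pics/wrist1.png

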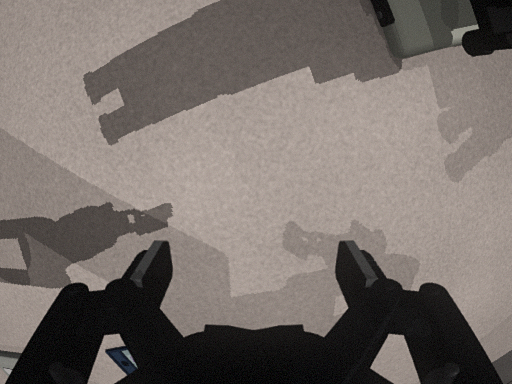

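The top picture (1.5x scale) shows the black button at (461,342), the red slide with its red end at (524,270) and its body running down to about 312, and the empty place with its dark well at (265,328). The start wrist view shows only bare bench.

```bash
python3 - <<'E'
from h import *
f=grab('top'); im=f['image'].astype(int); R,G,B=im[...,0],im[...,1],im[...,2]
def blobs(m,z,x0,y0,x1,y1,name):
    mm=np.zeros(m.shape,np.uint8); mm[y0:y1,x0:x1]=m[y0:y1,x0:x1]
    for c in cv2.findContours(mm,cv2.RETR_EXTERNAL,cv2.CHAIN_APPROX_NONE)[0]:
        if cv2.contourArea(c)>15:
            q=cv2.minAreaRect(c); bx=cv2.boxPoints(q)
            print(name,cv2.contourArea(c),np.round(q[0],1),on(f,*q[0],z).round(1),'corners',[on(f,*p,z)[:2].round().tolist() for p in bx])
blobs((R>120)&(G<70),29.5,300,150,400,240,'red')
blobs((R<60)&(G<60)&(B<60),35,295,215,320,240,'button')
blobs((R<90)&(B>R+8),8,120,160,190,245,'tray')
blobs((R>150)&(G>150)&(B>150),28,280,150,400,240,'plate')
blobs((im.sum(2)<110),4,165,205,187,232,'well')
for n,u,v,z in (('btn',307.3,228,35),('well',177,218.7,4)): print(n,on(f,u,v,z).round(1))
E
```

```text
button 80.0 [307. 228.] [ 488.  -112.6   35. ] corners [[499.0, -102.0], [499.0, -124.0], [477.0, -124.0], [477.0, -101.0]]
tray 4209.0 [153.9 202.4] [551.2 242.7   8. ] corners [[639.0, 322.0], [642.0, 176.0], [466.0, 166.0], [463.0, 307.0]]
well 32.5 [183.4 218. ] [514.6 172.9   4. ] corners [[545.0, 179.0], [546.0, 173.0], [484.0, 167.0], [484.0, 173.0]]
well 102.5 [174. 218.] [514.8 194.9   4. ] corners [[546.0, 210.0], [546.0, 182.0], [484.0, 180.0], [484.0, 208.0]]
btn [ 488.  -113.3   35. ]
well [513.1 187.8   4. ]
```

Call:
arm_command([
  {"hand":0,"tx":-35,"ty":-35},
  {"hand":0,"tx":-35,"ty":-35},
  {"hand":0,"tx":-35,"ty":-35},
  {"hand":0,"tx":-35,"ty":-35},
  {"hand":0,"tx":-35,"ty":-35},
  {"hand":0,"tx":-35,"ty":-35},
  {"hand":0,"tx":-35,"ty":-35},
  {"hand":0,"tx":-35,"ty":-35},
], squeeze=20)

```text
schema error: expected keys hand, tx, ty, tz, wx, wy, wz
```

Call:
arm_command([
  {"hand":0,"tx":-35,"ty":-35},
  {"hand":0,"tx":-35,"ty":-35},
  {"hand":0,"tx":-35,"ty":-35},
  {"hand":0,"tx":-35,"ty":-35},
  {"hand":0,"tx":-35,"ty":-35},
  {"hand":0,"tx":-35,"ty":-35},
  {"hand":0,"tx":-35,"ty":-35},
  {"hand":0,"tx":0,"ty":0},
])

```text
schema error: expected keys hand, tx, ty, tz, wx, wy, wz
```

```bash
python3 - <<'E'
from h import *
w=grab('wrist','w2.png'); s=r.sense(); print(s['clock'],s['eef_pos'],s['tcp_rot'],s['opening'],s['qpos'])
T=w['world_to_cam']
for p in ([488,-113,35],[570,-210,29]):
    c=T[:3,:3]@p+T[:3,3]; q=np.array([c[0],-c[1]]); rr=np.hypot(*q); t=np.arctan2(rr,-c[2]); print(q/rr*t*297.3+[253.5,189])
E
```

```text
0.25 [219.39890192 584.98388102 230.91228559] [-3.14088109e+00  1.74047381e-05  2.78279866e+00] 1.0009928065766696 [ 1.20959039e+00  3.53355135e-01  1.63374259e+00 -2.08999671e-05
  1.15520644e+00 -2.40348768e-03]
[ 28.48470837 367.12730594]
[ 30.54061508 385.05438032]
```

View pics/w2.png

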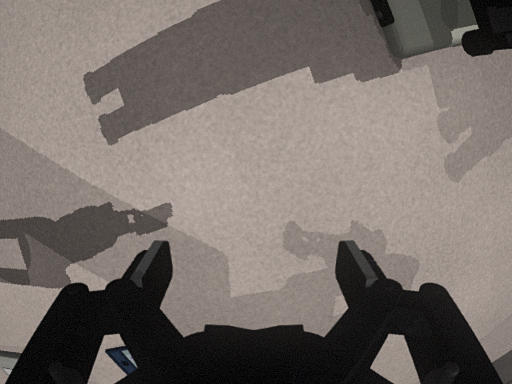

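Both moves were refused because every row needs all the keys, so the picture is the same bare bench as before. I'll resend them with all the keys.

Call:
arm_command([
  {"hand":0,"tx":-35,"ty":-35,"tz":0,"wx":0,"wy":0,"wz":0},
  {"hand":0,"tx":-35,"ty":-35,"tz":0,"wx":0,"wy":0,"wz":0},
  {"hand":0,"tx":-35,"ty":-35,"tz":0,"wx":0,"wy":0,"wz":0},
  {"hand":0,"tx":-35,"ty":-35,"tz":0,"wx":0,"wy":0,"wz":0},
  {"hand":0,"tx":-35,"ty":-35,"tz":0,"wx":0,"wy":0,"wz":0},
  {"hand":0,"tx":-35,"ty":-35,"tz":0,"wx":0,"wy":0,"wz":0},
  {"hand":0,"tx":-35,"ty":-35,"tz":0,"wx":0,"wy":0,"wz":0},
  {"hand":0,"tx":-35,"ty":-35,"tz":0,"wx":0,"wy":0,"wz":0},
], squeeze=20)

```text
clock: 1.25
eef_pos: [383.8, 223.3, 231.5]
tcp_rot: [3.141, 0.0, 2.783]
contact_force: [0.9, -0.0, -0.3]
opening: -0.004
grasp_force: 0.0
```

Call:
arm_command([
  {"hand":0,"tx":-35,"ty":-35,"tz":0,"wx":0,"wy":0,"wz":0},
  {"hand":0,"tx":-35,"ty":-35,"tz":0,"wx":0,"wy":0,"wz":0},
  {"hand":0,"tx":-35,"ty":-35,"tz":0,"wx":0,"wy":0,"wz":0},
  {"hand":0,"tx":-35,"ty":-35,"tz":0,"wx":0,"wy":0,"wz":0},
  {"hand":0,"tx":-35,"ty":-35,"tz":0,"wx":0,"wy":0,"wz":0},
  {"hand":0,"tx":-35,"ty":-35,"tz":0,"wx":0,"wy":0,"wz":0},
  {"hand":0,"tx":-45,"ty":-35,"tz":0,"wx":0,"wy":0,"wz":0},
  {"hand":0,"tx":-20,"ty":-20,"tz":0,"wx":0,"wy":0,"wz":0},
], squeeze=20)

```text
clock: 2.25
eef_pos: [548.9, -122.4, 231.2]
tcp_rot: [-3.141, 0.001, 2.781]
contact_force: [0.4, 0.8, -0.3]
opening: 0.004
grasp_force: 0.0
```

```bash
python3 - <<'E'
from h import *
w=grab('wrist','w3.png'); s=r.sense(); print(s['clock'],s['eef_pos'],s['tcp_rot'],s['opening'],s['qpos'])
T=w['world_to_cam']
for p in ([488,-113,35],[570,-210,29]):
    c=T[:3,:3]@p+T[:3,3]; q=np.array([c[0],-c[1]]); rr=np.hypot(*q); t=np.arctan2(rr,-c[2]); print(q/rr*t*297.3+[253.5,189])
im=w['image'].astype(int);R,G,B=im[...,0],im[...,1],im[...,2]
m=((R>1.8*G)&(R>1.8*B)&(R>60)).astype(np.uint8)
for c in cv2.findContours(m,cv2.RETR_EXTERNAL,cv2.CHAIN_APPROX_NONE)[0]:
    if cv2.contourArea(c)>15:
        q=cv2.minAreaRect(c); print(q,on(w,*q[0],29.5,True),[on(w,*p,29.5,True)[:2].round(1).tolist() for p in cv2.boxPoints(q)])
E
```

```text
2.3 [ 549.82929486 -124.36572799  231.24041267] [-3.14038225e+00  1.99021141e-03  2.78112698e+00] 0.0013142469348044032 [-2.24214077e-01  2.57345007e-01  1.76768171e+00 -1.63679008e-03
  1.11475911e+00 -1.43382402e+00]
[241.75232684 111.64254078]
[193.31542938 202.40927328]
((200.2050323486328, 226.72189331054688), (13.791382789611816, 19.11305809020996), 77.00537872314453) [ 603.30678638 -215.27656478   29.5       ] [[592.6, -226.0], [595.4, -200.7], [614.1, -204.6], [611.5, -230.4]]
```

View pics/w3.png

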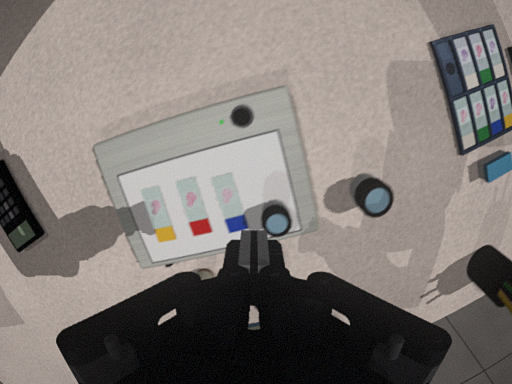

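Now everything is in view: button at (242,116), red end at (200,227) with the slide running up to about (186,179), loupe at (276,220), empty place with its well at about (449,68).

```bash
python3 - <<'E'
from h import *
w=grab('wrist'); s=r.sense(); print(s['eef_pos'],s['tcp_rot'])
im=w['image'].astype(int);g=im.sum(2)
def cen(m,b):
    mm=np.zeros(m.shape,np.uint8); x0,y0,x1,y1=b; mm[y0:y1,x0:x1]=m[y0:y1,x0:x1]
    c=max(cv2.findContours(mm,cv2.RETR_EXTERNAL,cv2.CHAIN_APPROX_NONE)[0],key=cv2.contourArea); return cv2.minAreaRect(c),cv2.contourArea(c)
b,a=cen(g<150,(225,100,260,132)); print('btn',b,on(w,*b[0],35,True))
print('loupe',on(w,276,220,66,True),'tray well',on(w,449,68,4,True))
R,G,B=im[...,0],im[...,1],im[...,2]
print(im[160,168],im[185,182],im[205,190])
pl=np.array(im[160,168])
sub=(R<pl[0]-12)
b,a=cen(sub,(170,168,212,245)); print('slide',b,a,on(w,*b[0],29,True),[on(w,*p,29,True)[:2].round(1).tolist() for p in cv2.boxPoints(b)])
for bx,z in(((225,100,260,132),35),):pass
E
```

```text
[ 548.76279409 -122.48010537  231.03607432] [-3.14110330e+00  6.57731790e-04  2.78034311e+00]
btn ((244.0, 113.5), (17.0, 16.0), 90.0) [ 491.88330784 -113.55367825   35.        ]
loupe [ 613.21171075 -120.57879952   66.        ] tray well [517.57113731 183.09959068   4.        ]
[206 204 199] [167 181 173] [176 186 185]
slide ((195.84312438964844, 203.86349487304688), (60.366886138916016, 22.563283920288086), 71.99583435058594) 1179.0 [ 573.91213908 -209.97724709   29.        ] [[534.9, -220.3], [536.6, -191.5], [614.6, -199.8], [614.3, -230.7]]
```

Call:
arm_command([
  {"hand":0,"tx":30,"ty":-6,"tz":0,"wx":0,"wy":0,"wz":0},
  {"hand":0,"tx":29,"ty":-6,"tz":10,"wx":0,"wy":0,"wz":0},
  {"hand":0,"tx":0,"ty":0,"tz":45,"wx":0,"wy":0,"wz":0},
  {"hand":0,"tx":0,"ty":0,"tz":50,"wx":0,"wy":0,"wz":0},
  {"hand":0,"tx":0,"ty":0,"tz":45,"wx":0,"wy":0,"wz":0},
  {"hand":0,"tx":0,"ty":0,"tz":28,"wx":0,"wy":0,"wz":0},
  {"hand":0,"tx":0,"ty":0,"tz":8,"wx":0,"wy":0,"wz":0},
  {"hand":0,"tx":0,"ty":0,"tz":0,"wx":0,"wy":0,"wz":0},
])

```text
clock: 3.35
eef_pos: [488.3, -110.1, 45.6]
tcp_rot: [3.142, -0.0, 2.783]
contact_force: [0.9, -0.4, 0.3]
opening: 0.0
grasp_force: 0.0
```

```bash
python3 - <<'E'
from h import *
f=grab('side'); i=f['image'][:,:,::-1]; s=r.sense(); print(s['eef_pos'],s['tcp_rot'],s['contact_force'])
T=f['world_to_cam']; c=T[:3,:3]@[490,-113,40]+T[:3,3]; u=f['mtx'][0,0]*c[0]/-c[2]+f['mtx'][0,2]; v=f['mtx'][1,1]*c[1]/c[2]+f['mtx'][1,2]; print(u,v)
u,v=int(u),int(v); x=max(u-80,0); y=max(v-60,0)
cv2.imwrite('pics/s4.png',cv2.resize(i[y:y+120,x:x+160],None,fx=4,fy=4,interpolation=cv2.INTER_CUBIC))
E
```

```text
[ 488.80184305 -110.35684382   46.13311965] [3.14144224e+00 9.25117855e-04 2.78305021e+00] [0.19550492 1.22839182 0.09081054]
272.54671853049854 233.88818174221518
```

View pics/s4.png

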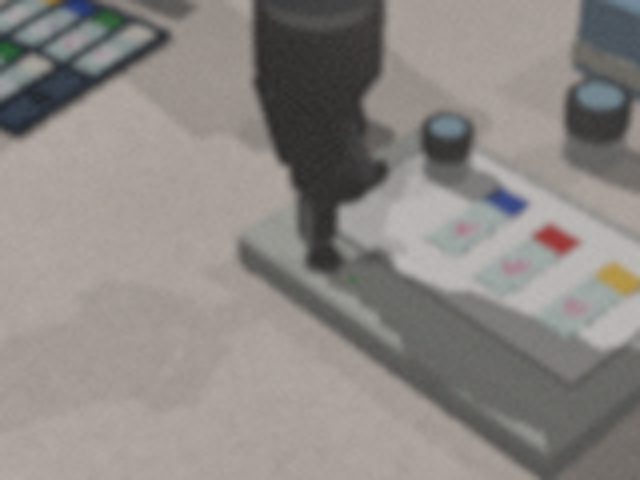

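The crop shows the shut fingertips just above the black button at about (322,255), with the green dot beside it. I'll press now.

Call:
arm_command([
  {"hand":0,"tx":-2,"ty":-2,"tz":4,"wx":0,"wy":0,"wz":0},
  {"hand":0,"tx":0,"ty":0,"tz":4,"wx":0,"wy":0,"wz":0},
  {"hand":0,"tx":0,"ty":0,"tz":3,"wx":0,"wy":0,"wz":0},
  {"hand":0,"tx":0,"ty":0,"tz":2,"wx":0,"wy":0,"wz":0},
  {"hand":0,"tx":0,"ty":0,"tz":1.5,"wx":0,"wy":0,"wz":0},
  {"hand":0,"tx":0,"ty":0,"tz":1,"wx":0,"wy":0,"wz":0},
  {"hand":0,"tx":0,"ty":0,"tz":0,"wx":0,"wy":0,"wz":0},
])

```text
clock: 4.28
eef_pos: [489.7, -113.2, 30.0]
tcp_rot: [-3.142, 0.0, 2.783]
contact_force: [-0.5, -1.0, 6.6]
opening: 0.0
grasp_force: 2.9
```

Call:
arm_command([
  {"hand":0,"tx":0,"ty":0,"tz":0.5,"wx":0,"wy":0,"wz":0},
  {"hand":0,"tx":0,"ty":0,"tz":0,"wx":0,"wy":0,"wz":0},
])

```text
clock: 4.53
eef_pos: [489.7, -113.2, 29.9]
tcp_rot: [-3.142, 0.0, 2.783]
contact_force: [-2.0, -0.8, 12.2]
opening: 0.002
grasp_force: 6.1
```

Call:
arm_command([
  {"hand":0,"tx":0,"ty":0,"tz":-4,"wx":0,"wy":0,"wz":0},
  {"hand":0,"tx":0,"ty":0,"tz":-8,"wx":0,"wy":0,"wz":0},
  {"hand":0,"tx":0,"ty":0,"tz":-25,"wx":0,"wy":0,"wz":0},
  {"hand":0,"tx":0,"ty":0,"tz":-45,"wx":0,"wy":0,"wz":0},
  {"hand":0,"tx":0,"ty":0,"tz":-45,"wx":0,"wy":0,"wz":0},
  {"hand":0,"tx":0,"ty":0,"tz":0,"wx":0,"wy":0,"wz":0},
])

```text
clock: 5.28
eef_pos: [491.5, -113.4, 159.7]
tcp_rot: [3.141, 0.006, 2.783]
contact_force: [0.1, -0.5, -0.5]
opening: -0.002
grasp_force: 0.0
```

```bash
python3 - <<'E'
from h import *
t=grab('top','t5.png'); s=r.sense(); print(s['eef_pos'])
cv2.imwrite('pics/t5b.png',cv2.resize(t['image'][140:260,110:420,::-1],(775,300),interpolation=cv2.INTER_CUBIC))
im=t['image'].astype(int);R,G,B=im[...,0],im[...,1],im[...,2]
m=((R>1.8*G)&(R>1.8*B)&(R>60)).astype(np.uint8); m[:150]=0
for c in cv2.findContours(m,cv2.RETR_EXTERNAL,cv2.CHAIN_APPROX_NONE)[0]:
    if cv2.contourArea(c)>10: q=cv2.minAreaRect(c); print(q,on(t,*q[0],29.5))
E
```

```text
[ 490.22316713 -113.1423685   157.76128022]
```

View pics/t5b.png

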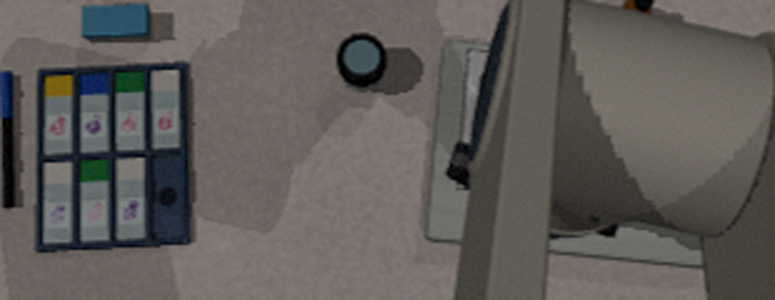

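The arm hides the viewer from above here; the tray's empty place is clear at (167,197) in the crop. Next I'll go above the red slide.

Call:
arm_command([
  {"hand":0,"tx":-28,"ty":-15,"tz":0,"wx":0,"wy":0,"wz":0},
  {"hand":0,"tx":-29,"ty":-16,"tz":0,"wx":0,"wy":0,"wz":0},
  {"hand":0,"tx":-29,"ty":-15,"tz":0,"wx":0,"wy":0,"wz":0},
  {"hand":0,"tx":-28,"ty":-15,"tz":0,"wx":0,"wy":0,"wz":0},
  {"hand":0,"tx":0,"ty":0,"tz":0,"wx":0,"wy":0,"wz":0},
  {"hand":0,"tx":0,"ty":0,"tz":0,"wx":0,"wy":0,"wz":0},
])

```text
clock: 6.08
eef_pos: [573.4, -209.5, 154.8]
tcp_rot: [3.141, -0.003, 2.783]
contact_force: [0.1, -0.2, 0.4]
opening: -0.001
grasp_force: 0.0
```

```bash
python3 - <<'E'
from h import *
f=grab('side'); w=grab('wrist'); s=r.sense(); print(s['clock'],s['eef_pos'],s['tcp_rot'])
im=f['image'].astype(int);R,G,B=im[...,0],im[...,1],im[...,2]
m=((R>1.8*G)&(R>1.8*B)&(R>60)).astype(np.uint8)
for c in cv2.findContours(m,cv2.RETR_EXTERNAL,cv2.CHAIN_APPROX_NONE)[0]:
    if cv2.contourArea(c)>10:
        q=cv2.minAreaRect(c); print(q,on(f,*q[0],29.5))
a=cv2.resize(f['image'][150:310,190:430,::-1],(480,320)); b=cv2.resize(w['image'][:,:,::-1],(427,320))
cv2.imwrite('pics/s6.png',cv2.resize(np.hstack([a,b]),(798,281)))
E
```

```text
6.175 [ 573.69624982 -209.36582979  155.51139906] [ 3.14146763e+00 -1.91707592e-03  2.78309257e+00]
((448.55169677734375, 379.1206970214844), (8.170595169067383, 5.385164737701416), 21.801406860351562) [ 402.7988243  -575.07077571   29.5       ]
((330.576904296875, 232.38458251953125), (7.488452911376953, 3.3282015323638916), 33.6900634765625) [ 600.94610536 -214.12716505   29.5       ]
```

View pics/s6.png

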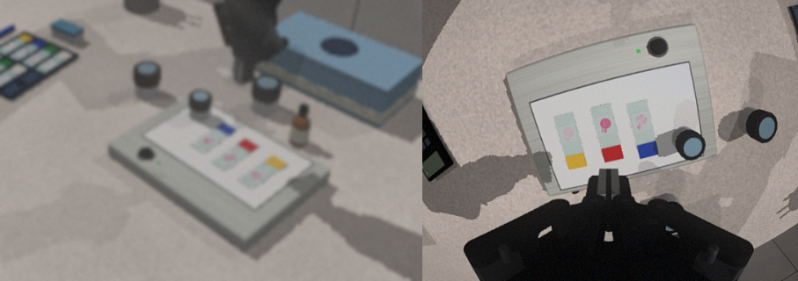

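The left half is the side view: the red end is at (248,145), and the raised hand is beyond it. The right half is the wrist view, with the red slide straight ahead of the fingertips. I'll check the plate brightness against the earlier pictures to see whether the light is on, and measure the slide again.

```bash
python3 - <<'E'
from h import *
f=grab('side'); w=grab('wrist'); a=cv2.imread('pics/side1.png')[:,:,::-1]; w3=cv2.imread('pics/w3.png')[:,:,::-1]
def px(f,p):
    T=f['world_to_cam']; c=T[:3,:3]@p+T[:3,3]; return int(f['mtx'][0,0]*c[0]/-c[2]+f['mtx'][0,2]),int(f['mtx'][1,1]*c[1]/c[2]+f['mtx'][1,2])
for p in ([552,-150,28],[545,-230,28],[470,-180,28]):
    u,v=px(f,p); print(p,u,v,a[v-1:v+2,u-1:u+2].mean((0,1)).round(),f['image'][v-1:v+2,u-1:u+2].mean((0,1)).round())
print('max',np.percentile(w['image'].max(2),99.5),np.percentile(w3.max(2),99.5))
im=w['image'].astype(int);R,G,B=im[...,0],im[...,1],im[...,2]
m=((R>1.8*G)&(R>1.8*B)&(R>60)).astype(np.uint8)
s=r.sense();print(s['eef_pos'])
for c in cv2.findContours(m,cv2.RETR_EXTERNAL,cv2.CHAIN_APPROX_NONE)[0]:
    if cv2.contourArea(c)>40:
        q=cv2.minAreaRect(c); print(q,on(w,*q[0],29.5,True),[on(w,*p,29.5,True)[:2].round(1).tolist() for p in cv2.boxPoints(q)])
E
```

```text
[552, -150, 28] 298 231 [171. 170. 168.] [174. 174. 172.]
[545, -230, 28] 323 246 [177. 174. 173.] [179. 177. 175.]
[470, -180, 28] 288 253 [147. 147. 142.] [150. 151. 146.]
max 202.0 202.0
[ 574.16126414 -209.49873018  156.08099875]
((258.550537109375, 208.71908569335938), (18.73829460144043, 26.683330535888672), 77.00537872314453) [ 602.61824025 -214.19935829   29.5       ] [[591.6, -225.6], [594.6, -200.2], [613.8, -202.6], [610.9, -228.6]]
```

The pictures don't show the light: brightness is unchanged, and the green dot was already there. But the force rose from 6.6 to 12.2 N with the tip stopped at z = 30, which is the button's bottom, and it then released. A second press could switch it off again, so I'll carry on and point at the slide (574.8, -210.6).

Call:
arm_command([
  {"hand":0,"tx":-1,"ty":-1,"tz":20,"wx":0,"wy":0,"wz":0},
  {"hand":0,"tx":0,"ty":0,"tz":30,"wx":0,"wy":0,"wz":0},
  {"hand":0,"tx":0,"ty":0,"tz":30,"wx":0,"wy":0,"wz":0},
  {"hand":0,"tx":0,"ty":0,"tz":20,"wx":0,"wy":0,"wz":0},
  {"hand":0,"tx":0,"ty":0,"tz":8,"wx":0,"wy":0,"wz":0},
  {"hand":0,"tx":0,"ty":0,"tz":3.5,"wx":0,"wy":0,"wz":0},
  {"hand":0,"tx":0,"ty":0,"tz":0,"wx":0,"wy":0,"wz":0},
  {"hand":0,"tx":0,"ty":0,"tz":0,"wx":0,"wy":0,"wz":0},
])

```text
clock: 7.28
eef_pos: [576.0, -211.7, 45.6]
tcp_rot: [3.142, 0.001, 2.783]
contact_force: [-0.6, 0.2, 0.6]
opening: -0.001
grasp_force: 0.0
```

Call:
arm_command([
  {"hand":0,"tx":0,"ty":0,"tz":0,"wx":0,"wy":0,"wz":0},
  {"hand":0,"tx":0,"ty":0,"tz":0,"wx":0,"wy":0,"wz":0},
  {"hand":0,"tx":0,"ty":0,"tz":0,"wx":0,"wy":0,"wz":0},
  {"hand":0,"tx":0,"ty":0,"tz":0,"wx":0,"wy":0,"wz":0},
  {"hand":0,"tx":0,"ty":0,"tz":0,"wx":0,"wy":0,"wz":0},
  {"hand":0,"tx":0,"ty":0,"tz":0,"wx":0,"wy":0,"wz":0},
  {"hand":0,"tx":0,"ty":0,"tz":0,"wx":0,"wy":0,"wz":0},
  {"hand":0,"tx":0,"ty":0,"tz":0,"wx":0,"wy":0,"wz":0},
])

```text
clock: 8.28
eef_pos: [575.4, -211.5, 44.8]
tcp_rot: [3.142, -0.0, 2.783]
contact_force: [0.3, 0.4, -0.6]
opening: 0.002
grasp_force: 0.0
```

```bash
python3 - <<'E'
from h import *
f=grab('side'); s=r.sense(); print(s['clock'],s['eef_pos'],s['contact_force'])
cv2.imwrite('pics/s7.png',cv2.resize(f['image'][170:290,230:390,::-1],None,fx=4,fy=4,interpolation=cv2.INTER_CUBIC))
E
```

```text
8.325 [ 575.36369998 -211.49590464   44.77750786] [ 0.36029392  0.08221663 -0.19201671]
```

View pics/s7.png

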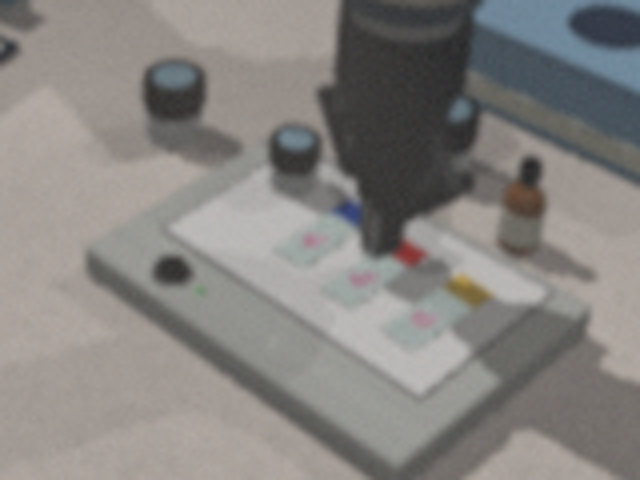

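The crop shows the fingertips at about (380,245), hovering over the red slide with clear air beneath them. I'll hold longer and then rise.

Call:
arm_command([
  {"hand":0,"tx":0,"ty":0,"tz":0,"wx":0,"wy":0,"wz":0},
  {"hand":0,"tx":0,"ty":0,"tz":0,"wx":0,"wy":0,"wz":0},
  {"hand":0,"tx":0,"ty":0,"tz":0,"wx":0,"wy":0,"wz":0},
  {"hand":0,"tx":0,"ty":0,"tz":0,"wx":0,"wy":0,"wz":0},
  {"hand":0,"tx":0,"ty":0,"tz":0,"wx":0,"wy":0,"wz":0},
  {"hand":0,"tx":0,"ty":0,"tz":0,"wx":0,"wy":0,"wz":0},
  {"hand":0,"tx":0,"ty":0,"tz":0,"wx":0,"wy":0,"wz":0},
  {"hand":0,"tx":0,"ty":0,"tz":0,"wx":0,"wy":0,"wz":0},
])

```text
clock: 9.32
eef_pos: [575.4, -211.5, 44.8]
tcp_rot: [3.142, 0.0, 2.783]
contact_force: [0.2, 1.0, 0.7]
opening: -0.002
grasp_force: 0.0
```

Call:
arm_command([
  {"hand":0,"tx":0,"ty":0,"tz":0,"wx":0,"wy":0,"wz":0},
  {"hand":0,"tx":0,"ty":0,"tz":0,"wx":0,"wy":0,"wz":0},
  {"hand":0,"tx":0,"ty":0,"tz":0,"wx":0,"wy":0,"wz":0},
  {"hand":0,"tx":0,"ty":0,"tz":-15,"wx":0,"wy":0,"wz":0},
  {"hand":0,"tx":0,"ty":0,"tz":-40,"wx":0,"wy":0,"wz":0},
  {"hand":0,"tx":0,"ty":0,"tz":-45,"wx":0,"wy":0,"wz":0},
  {"hand":0,"tx":0,"ty":0,"tz":-40,"wx":0,"wy":0,"wz":0},
  {"hand":0,"tx":0,"ty":0,"tz":-15,"wx":0,"wy":0,"wz":0},
])

```text
clock: 10.32
eef_pos: [576.7, -212.0, 203.5]
tcp_rot: [3.142, 0.005, 2.783]
contact_force: [0.7, 0.4, -0.2]
opening: -0.001
grasp_force: 0.0
```

Call:
arm_command([
  {"hand":0,"tx":18,"ty":44,"tz":0,"wx":0,"wy":0,"wz":0},
  {"hand":0,"tx":18,"ty":44,"tz":0,"wx":0,"wy":0,"wz":0},
  {"hand":0,"tx":18,"ty":44,"tz":0,"wx":0,"wy":0,"wz":0},
  {"hand":0,"tx":18,"ty":44,"tz":0,"wx":0,"wy":0,"wz":0},
  {"hand":0,"tx":18,"ty":44,"tz":0,"wx":0,"wy":0,"wz":0},
  {"hand":0,"tx":18,"ty":44,"tz":0,"wx":0,"wy":0,"wz":0},
  {"hand":0,"tx":18,"ty":44,"tz":0,"wx":0,"wy":0,"wz":0},
  {"hand":0,"tx":15,"ty":44,"tz":0,"wx":0,"wy":0,"wz":0},
])

```text
clock: 11.32
eef_pos: [566.2, 169.0, 199.4]
tcp_rot: [-3.141, -0.001, 2.783]
contact_force: [0.2, -0.3, -0.5]
opening: 0.004
grasp_force: 0.0
```

Call:
arm_command([
  {"hand":0,"tx":0,"ty":0,"tz":0,"wx":0,"wy":0,"wz":0},
  {"hand":0,"tx":0,"ty":0,"tz":0,"wx":0,"wy":0,"wz":0},
  {"hand":0,"tx":0,"ty":0,"tz":0,"wx":0,"wy":0,"wz":0},
])

```text
clock: 11.7
eef_pos: [566.8, 166.4, 199.6]
tcp_rot: [-3.141, -0.0, 2.782]
contact_force: [-0.4, 0.4, -0.2]
opening: 0.003
grasp_force: 0.0
```

```bash
python3 - <<'E'
from h import *
w=grab('wrist','w8.png'); s=r.sense(); print(s['clock'],s['eef_pos'],s['tcp_rot'])
T=w['world_to_cam']
c=T[:3,:3]@[512.5,188.7,4]+T[:3,3]; q=np.array([c[0],-c[1]]); rr=np.hypot(*q); t=np.arctan2(rr,-c[2]); P=q/rr*t*297.3+[253.5,189]; print(P)
im=w['image'].astype(int); g=im.sum(2); x,y=P.astype(int)
sub=g[y-15:y+16,x-15:x+16]; print(sub.min(),np.median(sub))
m=np.zeros(g.shape,np.uint8); m[y-15:y+16,x-15:x+16]=sub<(sub.min()+np.median(sub))/2
for c in cv2.findContours(m,cv2.RETR_EXTERNAL,cv2.CHAIN_APPROX_NONE)[0]:
    if cv2.contourArea(c)>20: q=cv2.minAreaRect(c); print(q,on(w,*q[0],4,True))
E
```

```text
11.75 [566.91300702 166.4077698  199.71097947] [-3.14126166e+00 -1.90240909e-04  2.78143370e+00]
[254.62639508 113.33437167]
94 230.0
((256.5, 117.0), (14.0, 15.0), 90.0) [517.11180034 189.22935889   4.        ]
```

View pics/w8.png

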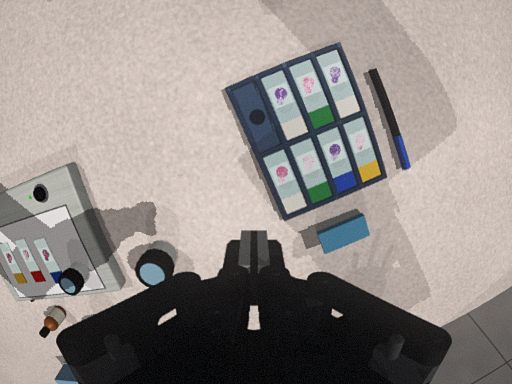

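The wrist view shows the tray's empty place with its well at (256.5,117), which gives (517,189) against (513,188) from above. I'll use (515.5,189), stepping across first and then straight down.

Call:
arm_command([
  {"hand":0,"tx":28,"ty":1.5,"tz":0,"wx":0,"wy":0,"wz":0},
  {"hand":0,"tx":28,"ty":1.5,"tz":0,"wx":0,"wy":0,"wz":0},
  {"hand":0,"tx":0,"ty":0,"tz":0,"wx":0,"wy":0,"wz":0},
  {"hand":0,"tx":0,"ty":0,"tz":30,"wx":0,"wy":0,"wz":0},
  {"hand":0,"tx":0,"ty":0,"tz":45,"wx":0,"wy":0,"wz":0},
  {"hand":0,"tx":0,"ty":0,"tz":45,"wx":0,"wy":0,"wz":0},
  {"hand":0,"tx":0,"ty":0,"tz":25,"wx":0,"wy":0,"wz":0},
  {"hand":0,"tx":0,"ty":0,"tz":0,"wx":0,"wy":0,"wz":0},
])

```text
clock: 12.75
eef_pos: [515.0, 188.8, 53.1]
tcp_rot: [-3.139, -0.002, 2.782]
contact_force: [-0.5, -0.3, 0.4]
opening: 0.001
grasp_force: 0.0
```

Call:
arm_command([
  {"hand":0,"tx":0,"ty":0,"tz":18,"wx":0,"wy":0,"wz":0},
  {"hand":0,"tx":0,"ty":0,"tz":12,"wx":0,"wy":0,"wz":0},
  {"hand":0,"tx":0,"ty":0,"tz":5,"wx":0,"wy":0,"wz":0},
  {"hand":0,"tx":0,"ty":0,"tz":0,"wx":0,"wy":0,"wz":0},
  {"hand":0,"tx":0,"ty":0,"tz":0,"wx":0,"wy":0,"wz":0},
  {"hand":0,"tx":0,"ty":0,"tz":0,"wx":0,"wy":0,"wz":0},
  {"hand":0,"tx":0,"ty":0,"tz":0,"wx":0,"wy":0,"wz":0},
  {"hand":0,"tx":0,"ty":0,"tz":0,"wx":0,"wy":0,"wz":0},
])

```text
clock: 13.75
eef_pos: [515.6, 190.1, 19.9]
tcp_rot: [3.141, 0.0, 2.783]
contact_force: [0.1, 0.4, 0.4]
opening: 0.004
grasp_force: 0.0
```

Call:
arm_command([
  {"hand":0,"tx":0,"ty":0,"tz":0,"wx":0,"wy":0,"wz":0},
  {"hand":0,"tx":0,"ty":0,"tz":0,"wx":0,"wy":0,"wz":0},
  {"hand":0,"tx":0,"ty":0,"tz":0,"wx":0,"wy":0,"wz":0},
  {"hand":0,"tx":0,"ty":0,"tz":0,"wx":0,"wy":0,"wz":0},
  {"hand":0,"tx":0,"ty":0,"tz":0,"wx":0,"wy":0,"wz":0},
  {"hand":0,"tx":0,"ty":0,"tz":0,"wx":0,"wy":0,"wz":0},
  {"hand":0,"tx":0,"ty":0,"tz":0,"wx":0,"wy":0,"wz":0},
  {"hand":0,"tx":0,"ty":0,"tz":0,"wx":0,"wy":0,"wz":0},
])

```text
clock: 14.75
eef_pos: [515.6, 190.1, 19.8]
tcp_rot: [-3.142, -0.0, 2.783]
contact_force: [-0.1, -0.8, 0.3]
opening: -0.003
grasp_force: 0.0
```

Call:
arm_command([
  {"hand":0,"tx":0,"ty":0,"tz":0,"wx":0,"wy":0,"wz":0},
  {"hand":0,"tx":0,"ty":0,"tz":0,"wx":0,"wy":0,"wz":0},
  {"hand":0,"tx":0,"ty":0,"tz":0,"wx":0,"wy":0,"wz":0},
  {"hand":0,"tx":0,"ty":0,"tz":0,"wx":0,"wy":0,"wz":0},
  {"hand":0,"tx":0,"ty":0,"tz":0,"wx":0,"wy":0,"wz":0},
  {"hand":0,"tx":0,"ty":0,"tz":0,"wx":0,"wy":0,"wz":0},
  {"hand":0,"tx":0,"ty":0,"tz":0,"wx":0,"wy":0,"wz":0},
  {"hand":0,"tx":0,"ty":0,"tz":0,"wx":0,"wy":0,"wz":0},
])

```text
clock: 15.75
eef_pos: [515.6, 190.0, 19.8]
tcp_rot: [-3.142, -0.0, 2.783]
contact_force: [-0.0, 1.0, 0.6]
opening: -0.002
grasp_force: 0.0
```

Held for over two seconds at about 16 mm above the floor. Now I'll rise.

Call:
arm_command([
  {"hand":0,"tx":0,"ty":0,"tz":-15,"wx":0,"wy":0,"wz":0},
  {"hand":0,"tx":0,"ty":0,"tz":-40,"wx":0,"wy":0,"wz":0},
  {"hand":0,"tx":0,"ty":0,"tz":-45,"wx":0,"wy":0,"wz":0},
  {"hand":0,"tx":0,"ty":0,"tz":-45,"wx":0,"wy":0,"wz":0},
  {"hand":0,"tx":0,"ty":0,"tz":-45,"wx":0,"wy":0,"wz":0},
  {"hand":0,"tx":0,"ty":0,"tz":-35,"wx":0,"wy":0,"wz":0},
  {"hand":0,"tx":0,"ty":0,"tz":-15,"wx":0,"wy":0,"wz":0},
  {"hand":0,"tx":0,"ty":0,"tz":0,"wx":0,"wy":0,"wz":0},
])

```text
clock: 16.75
eef_pos: [515.8, 190.1, 260.6]
tcp_rot: [3.14, 0.001, 2.783]
contact_force: [0.5, 0.6, -0.5]
opening: 0.0
grasp_force: 0.0
```

Call:
arm_command([
  {"hand":0,"tx":0,"ty":0,"tz":0,"wx":0,"wy":0,"wz":0},
  {"hand":0,"tx":0,"ty":0,"tz":0,"wx":0,"wy":0,"wz":0},
  {"hand":0,"tx":0,"ty":0,"tz":0,"wx":0,"wy":0,"wz":0},
  {"hand":0,"tx":0,"ty":0,"tz":0,"wx":0,"wy":0,"wz":0},
])

```text
clock: 17.25
eef_pos: [515.5, 190.0, 259.3]
tcp_rot: [-3.141, -0.001, 2.783]
contact_force: [0.1, -0.7, 0.4]
opening: -0.0
grasp_force: 0.0
```

```bash
python3 - <<'E'
from h import *
t=grab('top'); s=r.sense(); print(s['clock'],s['eef_pos'])
a=cv2.imread('pics/top1.png')[:,:,::-1]
for n,(x0,y0,x1,y1) in {'plate':(365,175,385,215),'frame':(330,228,390,240)}.items(): print(n,a[y0:y1,x0:x1].mean((0,1)).round(),t['image'][y0:y1,x0:x1].mean((0,1)).round())
for im in (a,t['image']): 
    p=im[222:236,312:326].astype(int); k=p[...,1]-p[...,0]; print(p.reshape(-1,3)[k.argmax()])
E
```

```text
17.3 [515.50871904 190.02712183 259.45762958]
plate [117. 115. 105.] [111. 110. 101.]
frame [100. 101.  97.] [86. 87. 84.]
[ 19 115  30]
[ 21 134  36]
```

```bash
python3 -c "
from rig import r
print(r.sign_off())"
```

```text
the job is handed in; nothing more can be done
None
```

The job is handed in at 17.3 s: I pressed the button to its stop and let it go, held over the red slide and then the tray's empty place for more than two seconds each without touching, and finished with the hand 26 cm up; the pictures never showed the viewer's light come on, so only force and travel confirm the press.

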